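# Hold a foot plate flush on a mitred tube for tacking

### The arm

A 6-joint arm with a two-finger parallel gripper is mounted at the origin on the work surface. World frame = base frame: x ahead of the robot, y to its left, z up, the work surface at z = 0. Lengths are in m, angles in rad, forces in N, time in s.
With the tool pointing down it reaches from about 0.375 to 0.9 m from the base axis. Payload 3.1 kg.
Tool frame: the origin (TCP) lies between the finger pads; the fingertips stand robot.tip_extent ahead of it and the grasp point (between the pads) lies 3 mm ahead of it (robot.tip_extent is the distance from the TCP to the fingertips, in m); z points along the fingers, x is the direction in which the jaws open and shut, and the axes are right-handed (so a half turn about z gives the same grasp; the last joint's range is limited). The gripper opens to 87 mm and grips with 3 to 60 N. Pads are 19 mm wide; open, the fingers measure 117 mm over their backs; the gripper's body (75 mm by 190 mm) begins 51 mm behind the grasp point.
Start: joints at [-1.379, 0.527, 1.433, -0, 1.181, -0.178], TCP at [0.226, -0.582, 0.209] pointing down, gripper open.
Joint ranges: [-3.08, 3.08], [-0.75, 2.2], [0.22, 2.44], [-1.43, 4.57], [0, 2.65], [-2.85, 2.85]. Speed limits (rad/s): [2.79, 2.79, 3.14, 3.14, 3.14, 3.14].

### API

Orientations are given as a unit quaternion [x, y, z, w].
In Python, from rig import robot, cams gives the robot as it stands.
- The arm moves only by the tool carry_out, never from a script. Its argument "steps" is a list of rows, each a list of 3 entries, a list of its own where there are three numbers: the shift along the world's x, y, z in cm, then the turn about the world's z in degrees, then the closure, from 0 (fully open) to 1 (shut). In form: [[[dx, dy, dz], spin, fingers], ...]. A call has 1 to 10 rows; each row shifts and turns the pose as measured when the row begins; what a row does not reach is not made up. A row lasts 1/10 s, in which the tool goes at most 50 mm and 8.59 degrees, less where a joint would pass 70% of its speed; a pose out of reach is approached as far as the arm can. A call with a gripper value outside its range is refused whole. The fingers move at their own pace and stop on an object; "squeeze" is the grip in N (left out, the last holds). Time passes only in rows, so rows that do not move let the fingers close. It gives the time, the measured TCP pose, the force and the opening at its end, in the units of the state.
- robot.get_obs(): the state, without advancing time (a new reading comes with each control period).
- cams.camera(name): name is "scene" or "top" or "wrist"; returns a dict with "pixels" (480x640x3 uint8, red, green, blue), "fx", "fy", "cx", "cy" (pixels), "eye" and "rotation" of the camera in the world. Camera axes: x right, y up, looking along -z (the intrinsics and any distortion apply to the point x, -y, -z); pixel columns grow to the right and rows downward; lengths in m; the calibration is good to about 2 mm. The wrist camera is an equidistant fisheye: a pixel r from the principal point sees the ray r / f radians off the axis. A picture is of the moment at which its call begins. There is no depth.
- robot.hand_in(): hands the job in, once; it reports no verdict.
The state is a dict: "time": time; "q": joint angles; "joint_velocities": joint speeds; "joint_torque": joint torques, N m; "position": TCP position; "tool_rot": TCP orientation; "ft_force": force on the tool from outside, world axes, zero at the start; "moment": the same for the moment, N m; "grip_width": finger opening in m.
Only numpy, scipy, OpenCV 4.12 (cv2) and the standard library are available. Lean on these libraries where they do the work, as an engineer would, in place of code of your own. Each camera call takes 0.05 s, during which the arm holds its last target. There are 200 camera calls.

### The job

Pick up the oblong drilled foot plate from the bench and offer it up to the sloping, mitred end of the square tube in the vise: centred on the tube, long side running up the slope and square to the tube, then tilted by feel until it beds flat on the cut all round with no gap. Press it on gently but with more than its own weight and finish while holding it there, plate still in the grip, ready for me to tack it; do not ram it or shift the tube in the jaws, and leave the other things on the bench alone.

Things in the scene. Friction and masses are not known exactly. Their poses are not given: they have to be found in the camera images.
- footplate: Loose oblong bare steel plate, 90 x 65 x 8 mm, 0.3 to 0.42 kg, with four 10 mm holes (33 mm along, 21 mm across from the centre); the only plate with four holes. Starts flat on the bench. Origin: centre of its underside; x along the 90 mm side, y across, z out of the upper face. Can be gripped across its 65 mm width. Both faces and ends are alike: either way round will do.
- footplate_mid (a point): The centre of the foot plate, half way through its thickness (4 mm from either face); same axes as the plate.
- mitre (a point): Cut end of the tube: bright sawn rim facing up, sloping 8 to 32 degrees from level, different each time, low side broadly towards the robot. Origin: centre of the cut, about 0.22 m above the bench. z straight out of the cut, x up the slope in the plane of the cut, y level across it (along the vise screw). Rim 40 mm wide (y), 42.6 mm long (x), walls 3 mm, middle open.
- tube: Square steel tube 40 x 40 mm, wall 3 mm, gripped in the vise jaws and standing about 80 mm above them, its top mitred at 20 degrees, leaning up to 12 degrees towards its low or high side. Held hard by the jaws: a gentle push (under 40 N) does not shift it. Origin: on its axis between the jaws, 105 mm below the centre of the cut; z along the tube, x towards the high side.
- vise: Grey cast bench vise, 100 mm jaws, bolted down. Origin: on the bench under the tube; y along the level screw: moving jaw and screw reach to y = -135 mm, bar handle there x = +-95 mm; fixed jaw and anvil reach to y = +130 mm. Jaw tops 140 mm above the bench, anvil 107, upper end of the handle 112.
- washer_plate: Bystander, leave alone: square steel plate 50 x 50 x 8 mm with one hole in the middle, flat on the bench. Origin: centre of its underside.
- offcut: Bystander, leave alone: offcut of 30 x 30 mm square tube, 70 mm long (x), lying on the bench, 30 mm high. Origin: centre of its underside.
- magnet: Bystander, leave alone: magnetic welding square, a flat steel triangle with clipped corners, legs 90 mm, 15 mm thick, lying on the bench. Origin: on its underside, 35 mm in from each leg's outer edge.
There are look-alikes about, which are no part of the job. Leave any blue or green look-alike of the footplate alone.

How it is judged:
By the outcome, as a careful person would: the job done as asked, in the order asked, and still so for the second after the job is handed in, while the arm keeps its last pose, push and grip.
It also fails if it takes over 40 s, if anything falls off the work surface, if the arm or the gripper's body presses on something with over 40 N, if the wrist force passes 120 N, or if a joint passes its speed limit or range.

## Working session

There is one attempt and no reset: what is moved stays moved. The work goes in short steps, Python scripts to look and compute and a tool call to move; the robot and the scene stay as the last step left them, time stands still between calls to the robot, and variables do not carry over. Pictures are saved under pics/ and viewed, about 8 in all and at most 12, crops included, and the job is handed in when it is done.

Besides the shell and the picture viewer there is one more tool, called after "Emit:" by a JSON object that holds its "fn" and its "kwargs", one argument or row to a line. carry_out: Moves the arm, as the interface text tells. Its arguments: {"type":"object","properties":{"steps":{"type":"array"},"squeeze":{"type":"number"}},"required":["steps"]}

```bash
ls; mkdir -p pics
python3 - <<'E'
from rig import robot,cams
import cv2,numpy as np
o=robot.get_obs();print(o,robot.tip_extent)
for n in("scene","top"):
    c=cams.camera(n);np.savez(f"pics/{n}0.npz",**c)
    print(n,{k:c[k] for k in c if k!="pixels"})
    cv2.imwrite(f"pics/{n}0.png",c["pixels"][:,:,::-1])
E
```

```text
pics
{'time': 0.0, 'q': array([-1.37851070e+00,  5.28444334e-01,  1.43392705e+00, -1.46247517e-05,
        1.18137211e+00, -1.78529141e-01]), 'joint_velocities': array([ 0.00166764, -0.00029874,  0.00013214,  0.00083211,  0.00086862,
       -0.00190254]), 'joint_torque': array([-9.14145476e-04, -4.40045786e+01, -1.76592797e+01,  6.34071068e-02,
        5.82780212e-02, -1.70462590e-04]), 'position': array([ 0.2263416 , -0.58175175,  0.2082772 ]), 'tool_rot': array([ 8.25341915e-01, -5.64632240e-01, -7.70397936e-04, -7.50374542e-04]), 'ft_force': array([-0.84972158, -0.2494001 ,  0.20463688]), 'moment': array([ 0.04677744,  0.00520749, -0.04817001]), 'grip_width': 0.08687831697791897} 0.022
scene {'fx': 567.2277743523547, 'fy': 567.2277743523547, 'cx': 320.89059380955746, 'cy': 240.2997964324593, 'eye': array([1.18995263, 0.03213448, 0.86558753]), 'rotation': array([0.2702553 , 0.2489252 , 0.61780173, 0.69521172])}
top {'fx': 558.0479868004705, 'fy': 558.0479868004705, 'cx': 329.0725582936358, 'cy': 235.06317764543581, 'eye': array([0.2542693 , 0.09857482, 1.37564776]), 'rotation': array([ 0.08194356, -0.08296568, -0.6859605 ,  0.71823404])}
```

View pics/scene0.png

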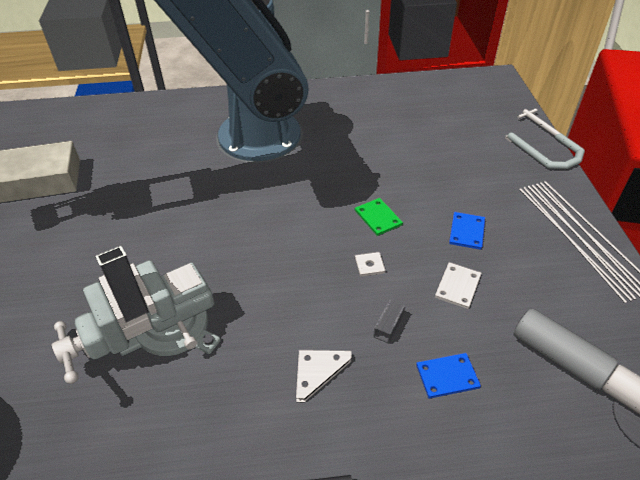

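View pics/top0.png

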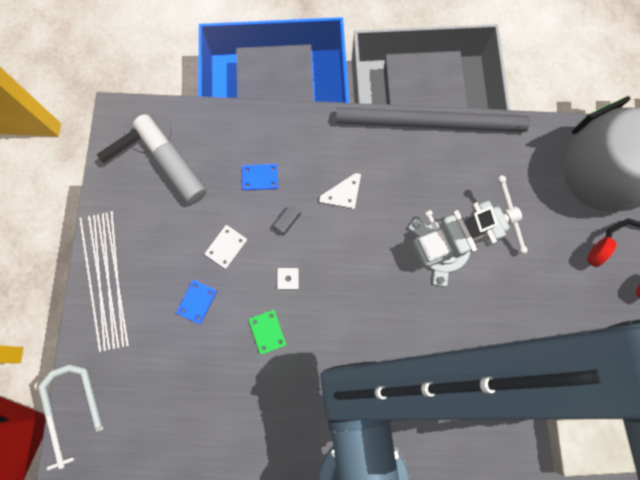

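Scene view: the bare plate is at (459,285) with the tube's mitred mouth at (111,254). In the top view the plate is at (226,246) and the mouth at (487,220). Blue and green look-alikes, washer plate, offcut and magnet are separate from the plate.

```bash
cat > h.py <<'E'
import numpy as np,cv2
from scipy.spatial.transform import Rotation as R
def ray(c,uv):
    uv=np.atleast_2d(uv).astype(float)
    d=np.c_[(uv[:,0]-c["cx"])/c["fx"],-(uv[:,1]-c["cy"])/c["fy"],-np.ones(len(uv))]
    return np.array(c["eye"]),R.from_quat(c["rotation"]).apply(d)
def onz(c,uv,z):
    e,d=ray(c,uv);return e+d*((z-e[2])/d[:,2])[:,None]
def tri(c1,p1,c2,p2):
    e1,d1=ray(c1,p1);e2,d2=ray(c2,p2);out=[]
    for a,b in zip(d1,d2):
        s=np.linalg.lstsq(np.c_[a,-b],e2-e1,rcond=None)[0]
        q1,q2=e1+s[0]*a,e2+s[1]*b;out.append(np.r_[(q1+q2)/2,np.linalg.norm(q1-q2)])
    return np.array(out)
def load(n): return dict(np.load(f"pics/{n}.npz"))
E
python3 - <<'E'
from h import *
for n,(x,y) in {"scene0":(459,285),"top0":(226,246)}.items():
    c=load(n);im=c["pixels"]
    m=(im.min(2)>150).astype(np.uint8)
    _,lab=cv2.connectedComponents(m)
    k=lab[y,x];mm=(lab==k).astype(np.uint8)
    ct,_=cv2.findContours(mm,cv2.RETR_EXTERNAL,cv2.CHAIN_APPROX_NONE)
    ct=max(ct,key=cv2.contourArea)[:,0]
    P=onz(c,ct,.008)[:,:2]
    r=cv2.minAreaRect((P*1000).astype(np.float32));print(n,r)
    print(cv2.boxPoints(r))
crops=[]
for n,(x,y) in {"scene0":(111,258),"top0":(487,220)}.items():
    im=load(n)["pixels"][y-20:y+20,x-25:x+25,::-1]
    crops.append(cv2.resize(im,None,fx=14,fy=7*2,interpolation=cv2.INTER_CUBIC)[:, :])
a=np.vstack(crops);a=cv2.resize(a,None,fx=.53,fy=.53);print(a.shape);cv2.imwrite("pics/crop1.png",a)
E
```

```text
scene0 ((536.5684814453125, 361.94525146484375), (65.9125747680664, 90.9819564819336), 58.39727783203125)
[[480.55377 357.71478]
 [558.0433  310.03784]
 [592.5832  366.17572]
 [515.0937  413.85266]]
top0 ((540.0120239257812, 361.37091064453125), (71.89846801757812, 95.95423126220703), 58.16501235961914)
[[480.28976 356.1362 ]
 [561.8097  305.5228 ]
 [599.73425 366.60562]
 [518.21436 417.21902]]
(594, 371, 3)
```

View pics/crop1.png

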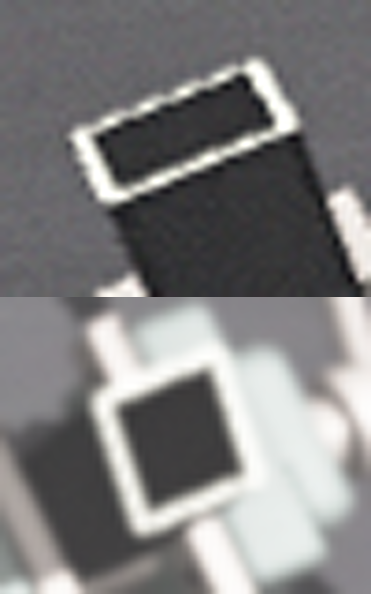

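Scene crop: rim outer corners at about (73,135), (258,60), (298,130), (108,200). Top crop: (262,475), (143,535), (93,400), (225,345), in the same order, with a clear dark mouth in both. I'll fit the mouth quads and triangulate.

```bash
cat >> h.py <<'E'
def quad(im,guess,s=8,thr=125):
    """fit 4 lines to the dark mouth inside a bright rim; guess: 4 outer corners (px)"""
    g=np.array(guess,float);x0,y0=(g.min(0)-6).astype(int);x1,y1=(g.max(0)+7).astype(int)
    c=cv2.resize(im[y0:y1,x0:x1],None,fx=s,fy=s,interpolation=cv2.INTER_CUBIC).min(2)
    q=((g-[x0,y0]+.5)*s-.5).astype(int)
    m=np.zeros_like(c);cv2.fillPoly(m,[q.astype(np.int32)],255)
    m=((c<thr)&(m>0)).astype(np.uint8)
    ct,_=cv2.findContours(m,cv2.RETR_EXTERNAL,cv2.CHAIN_APPROX_NONE)
    ct=max(ct,key=cv2.contourArea)
    h=ct[:,0].astype(float);cen=h.mean(0)
    L=[]
    qi=cen+(q-cen)*.78
    for i in range(4):
        a,b=qi[i],qi[(i+1)%4];d=(b-a)/np.linalg.norm(b-a);n=np.array([-d[1],d[0]])
        t=(h-a)@d/np.linalg.norm(b-a);e=np.abs((h-a)@n)
        p=h[(t>.15)&(t<.85)&(e<12*s/8*1.5)]
        vx,vy,px,py=cv2.fitLine(p.astype(np.float32),cv2.DIST_HUBER,0,.01,.01).ravel()
        L.append(np.cross([px,py,1],[px+vx,py+vy,1]))
    out=[]
    for i in range(4):
        k=np.cross(L[i-1],L[i]);out.append((k[:2]/k[2]+.5)/s-.5+[x0,y0])
    return np.array(out)
E
python3 - <<'E'
from h import *
k=7.42
s,t=load("scene0"),load("top0")
gs=np.array([(73,135),(258,60),(298,130),(108,200)])/k+[86,238]
gt=(np.array([(262,475),(143,535),(93,400),(225,345)])-[0,297])/k+[462,200]
for nm,(a,b) in {"eye":(gs,gt),"inner":(quad(s["pixels"],gs),quad(t["pixels"],gt))}.items():
    print(nm);print(a.round(1).tolist(),b.round(1).tolist())
    P=tri(s,a,t,b);print(P.round(4));X=P[:,:3]
    c=X.mean(0);print("c",c,"sides",[np.linalg.norm(X[i]-X[i-1]).round(4) for i in range(4)])
    up=(X[2]+X[3]-X[0]-X[1])/2;ac=(X[1]+X[2]-X[0]-X[3])/2
    n=np.cross(up,ac);n/=np.linalg.norm(n)
    print("slope",np.degrees(np.arccos(n[2])),"downdir",n,"up az",np.degrees(np.arctan2(up[1],up[0])),"across az",np.degrees(np.arctan2(ac[1],ac[0])),"across tilt",np.degrees(np.arcsin(ac[2]/np.linalg.norm(ac))))
E
```

```text
eye
[[95.8, 256.2], [120.8, 246.1], [126.2, 255.5], [100.6, 265.0]] [[497.3, 224.0], [481.3, 232.1], [474.5, 213.9], [492.3, 206.5]]
[[ 0.5723 -0.2569  0.2132  0.002 ]
 [ 0.5532 -0.2223  0.211   0.0026]
 [ 0.5889 -0.2051  0.2262  0.0013]
 [ 0.606  -0.2412  0.2293  0.0041]]
c [ 0.58013226 -0.23139423  0.21991701] sides [np.float64(0.0406), np.float64(0.0396), np.float64(0.0424), np.float64(0.0401)]
slope 22.265657292415 downdir [-0.36093095 -0.11530488  0.925437  ] up az 25.36973281113248 across az 117.077435506269 across tilt -3.8098430641637964
inner
[[97.9, 255.7], [118.5, 247.5], [122.7, 254.1], [101.5, 262.9]] [[493.8, 222.9], [481.9, 228.0], [477.3, 214.5], [489.5, 209.4]]
[[ 0.574  -0.2509  0.2154  0.0019]
 [ 0.5611 -0.2228  0.2162  0.0016]
 [ 0.5872 -0.2102  0.2281  0.0018]
 [ 0.6005 -0.2385  0.227   0.0013]]
c [ 0.58070687 -0.23062457  0.22169012] sides [np.float64(0.0314), np.float64(0.0309), np.float64(0.0313), np.float64(0.0313)]
slope 22.033619797296474 downdir [-0.32621542 -0.1852605   0.92696388] up az 25.367668901040535 across az 115.03003491206418 across tilt 1.843927210992284
```

Emit:
{"fn": "carry_out", "kwargs": {
  "steps": [
    [[1.5,4.5,1.2],6,0],
    [[1.5,4.5,1.2],6,0],
    [[1.5,4.5,1.2],6,0],
    [[1.5,4.5,1.2],6,0],
    [[1.5,4.5,1.2],6,0],
    [[1.5,4.5,1.2],6,0],
    [[1.5,4.5,1.2],6,0],
    [[1.5,4.5,1.2],6,0],
    [[0,0,0],6,0],
    [[0,0,0],0,0]
  ]
}}

```text
time: 1.1
position: [0.3443, -0.2094, 0.3012]
tool_rot: [0.994, -0.111, -0.003, -0.003]
ft_force: [-0.2, 0.1, 0.4]
grip_width: 0.0873
```

Run:
```python
from rig import robot,cams
from h import *
o=robot.get_obs();print(o['time'],o['position'],o['tool_rot'],o['ft_force'])
c=cams.camera("wrist");np.savez("pics/wrist1.npz",**c)
print({k:c[k] for k in c if k!="pixels"})
cv2.imwrite("pics/wrist1.png",c["pixels"][:,:,::-1])
```

```text
1.1 [ 0.34433639 -0.20936779  0.30124582] [ 0.99384171 -0.11073397 -0.00284032 -0.00292732] [-0.16918724  0.11424665  0.40351268]
{'fx': 371.64829954431775, 'fy': 371.64829954431775, 'cx': 319.368751372446, 'cy': 242.7911430130152, 'eye': array([ 0.3636733 , -0.12958329,  0.47635006]), 'rotation': array([-0.147628  ,  0.01946744, -0.10914682,  0.98280922])}
```

View pics/wrist1.png

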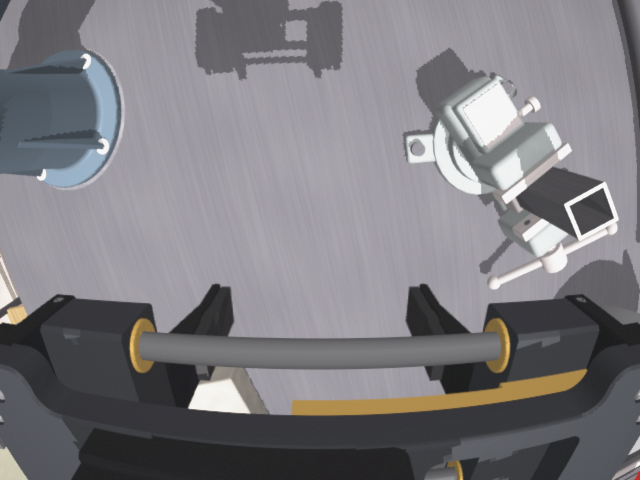

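Wrist view: the rim shows clearly at (592,211), with outer corners at about (579,238), (566,208), (604,184), (616,216). I'll combine all three views.

```bash
cat >> h.py <<'E'
def fray(c,uv):
    uv=np.atleast_2d(uv).astype(float);a=(uv[:,0]-c["cx"])/c["fx"];b=(uv[:,1]-c["cy"])/c["fy"]
    t=np.hypot(a,b);k=np.sin(t)/t
    return np.array(c["eye"]),R.from_quat(c["rotation"]).apply(np.c_[a*k,-b*k,-np.cos(t)])
def multi(rays):
    out=[]
    for i in range(len(rays[0][1])):
        M=np.zeros((3,3));v=np.zeros(3);
        for e,d in rays:
            u=d[i]/np.linalg.norm(d[i]);Q=np.eye(3)-np.outer(u,u);M+=Q;v+=Q@e
        out.append(np.linalg.solve(M,v))
    return np.array(out)
def report(X):
    print(X.round(4).tolist());c=X.mean(0);up=(X[2]+X[3]-X[0]-X[1])/2;ac=(X[1]+X[2]-X[0]-X[3])/2
    n=np.cross(up,ac);n/=np.linalg.norm(n)
    az=lambda v:round(float(np.degrees(np.arctan2(v[1],v[0]))),1)
    print("c",c.round(4),"lens",np.linalg.norm(up).round(4),np.linalg.norm(ac).round(4),"slope",np.degrees(np.arccos(n[2])).round(1),"az up/across/-n",az(up),az(ac),az(-n))
E
python3 - <<'E'
from h import *
k=7.42
s,t,w=load("scene0"),load("top0"),load("wrist1")
gs=np.array([(73,135),(258,60),(298,130),(108,200)])/k+[86,238]
gt=(np.array([(262,475),(143,535),(93,400),(225,345)])-[0,297])/k+[462,200]
qs,qt,qw=[quad(c["pixels"],g) for c,g in((s,gs),(t,gt),(w,[(579,238),(566,208),(604,184),(616,216)]))]
print(qw.round(1).tolist())
rs,rt,rw=ray(s,qs),ray(t,qt),fray(w,qw)
for r in([rs,rt,rw],[rs,rw],[rt,rw]): report(multi(r))
E
```

```text
[[581.4, 234.5], [569.6, 206.0], [602.5, 187.7], [613.0, 217.0]]
[[0.573, -0.2515, 0.2135], [0.5598, -0.2233, 0.2138], [0.5869, -0.2099, 0.2274], [0.6005, -0.2382, 0.2266]]
c [ 0.58   -0.2307  0.2203] lens 0.0332 0.0313 slope 23.8 az up/across/-n 26.1 115.4 27.8
[[0.5719, -0.2522, 0.213], [0.5583, -0.223, 0.2131], [0.5865, -0.2092, 0.2271], [0.6004, -0.2383, 0.2266]]
c [ 0.5793 -0.2307  0.22  ] lens 0.0344 0.0322 slope 23.6 az up/across/-n 26.0 115.3 26.6
[[0.5757, -0.2528, 0.2081], [0.5643, -0.2263, 0.2049], [0.5881, -0.2107, 0.2254], [0.6008, -0.2379, 0.2258]]
c [ 0.5822 -0.2319  0.2161] lens 0.0346 0.0295 slope 34.1 az up/across/-n 31.9 114.1 18.8
```

Emit:
{"fn": "carry_out", "kwargs": {
  "steps": [
    [[1.6,4.7,0],7,0],
    [[1.6,4.7,0],7,0],
    [[1.6,4.7,0],7,0],
    [[1.6,4.7,0],7,0],
    [[1.6,4.7,0],7,0],
    [[1.6,4.7,0],7,0],
    [[1.6,4.7,0],7,0],
    [[1.6,4.7,0],7,0],
    [[1.6,4.7,0],7,0],
    [[1.6,4.7,0],7,0]
  ]
}}

```text
time: 2.15
position: [0.5094, 0.2559, 0.2968]
tool_rot: [0.881, 0.473, -0.005, 0.001]
ft_force: [1.7, -0.7, 0.1]
grip_width: 0.0872
```

Emit:
{"fn": "carry_out", "kwargs": {
  "steps": [
    [[1.6,4.7,-1],0,0],
    [[1,2,-3],0,0],
    [[0,0,-4],0,0],
    [[0,0,-3],0,0],
    [[0,0,0],0,0]
  ]
}}

```text
time: 2.65
position: [0.5422, 0.3265, 0.1793]
tool_rot: [0.884, 0.468, -0.004, 0.001]
ft_force: [1.1, -0.4, 0.5]
grip_width: 0.087
```

Run:
```python
from rig import robot,cams
from h import *
o=robot.get_obs();print(o['time'],o['position'],o['tool_rot'],o['ft_force'],np.degrees(2*np.arctan2(o['tool_rot'][1],o['tool_rot'][0])))
c=cams.camera("wrist");np.savez("pics/wrist2.npz",**c)
cv2.imwrite("pics/wrist2.png",c["pixels"][:,:,::-1])
im=c["pixels"]
m=(im.min(2)>150).astype(np.uint8)
# project expected plate position via ray plane at contour candidates
ct,_=cv2.findContours(m,cv2.RETR_EXTERNAL,cv2.CHAIN_APPROX_NONE)
for k in ct:
    if cv2.contourArea(k)<1500: continue
    e,d=fray(c,k[:,0]); 
    if (d[:,2]>-.2).any(): continue
    P=(e+d*((.008-e[2])/d[:,2])[:,None])[:,:2]
    print(k[:,0].mean(0),cv2.minAreaRect((P*1000).astype(np.float32)))
```

```text
2.65 [0.54217386 0.32645922 0.17926931] [ 8.83607712e-01  4.68208620e-01 -4.22184986e-03  5.23731741e-04] [ 1.12155128 -0.3630844   0.47948114] 55.83670329345542
[273.06822262 388.50807899] ((687.3966674804688, 161.68182373046875), (217.9822540283203, 70.51189422607422), 55.862552642822266)
[408.35890411  55.69863014] ((461.11541748046875, 476.4747619628906), (37.36946487426758, 68.19585418701172), 1.5164474248886108)
[347.25585117 178.86917383] ((505.35968017578125, 351.102294921875), (937.6039428710938, 381.09490966796875), 55.81497573852539)
```

View pics/wrist2.png

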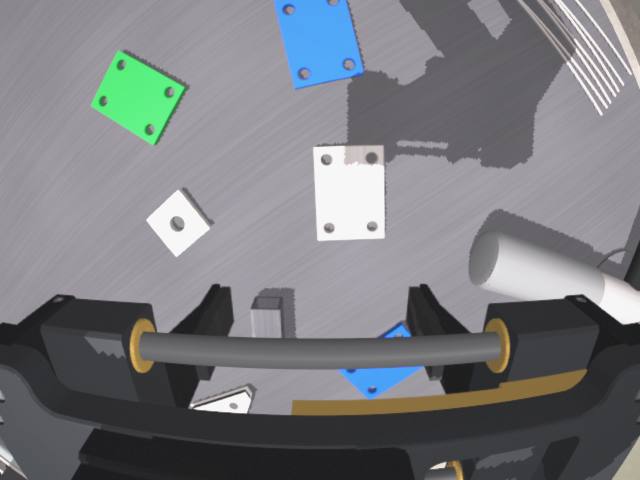

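Wrist view: the bare plate shows its four holes, with corners at (314,147), (384,146), (385,239), (318,240), part in shadow. The offcut at (267,318) lies off to one side.

Run:
```python
from h import *
c=load("wrist2")
def g(uv,z):
    e,d=fray(c,uv);return (e+d*((z-e[2])/d[:,2])[:,None])[:,:2]
P=g([(313.5,146.5),(384,145.5),(385,239.5),(317.5,240.5)],.008);print(P.round(4).tolist(),P.mean(0),[np.linalg.norm(P[i]-P[i-1]).round(4) for i in range(4)])
a=(P[2]+P[3]-P[0]-P[1]);print(np.degrees(np.arctan2(a[1],a[0])))
H=g([(326,159),(372,157),(372,226),(329,228)],.008);print(H.mean(0))
print("offcut top",g([(252,298),(284,298),(282,340),(250,336)],.03).round(3).tolist())
s=load("scene0");im=s["pixels"]
```

```text
[[0.4828, 0.3591], [0.5181, 0.4143], [0.5961, 0.3666], [0.5598, 0.3112]] [0.5391826  0.36280672] [np.float64(0.0907), np.float64(0.0655), np.float64(0.0914), np.float64(0.0663)]
-31.66979292283766
[0.53820035 0.36289223]
offcut top [[0.567, 0.229], [0.584, 0.255], [0.622, 0.225], [0.6, 0.2]]
```

Emit:
{"fn": "carry_out", "kwargs": {
  "steps": [
    [[-0.3,3.6,0],2.5,0],
    [[0,0,-4],0,0],
    [[0,0,-4],0,0],
    [[0,0,-2.5],0,0],
    [[0,0,0],0,0]
  ]
}}

```text
time: 3.2
position: [0.5519, 0.3628, 0.0841]
tool_rot: [0.876, 0.482, 0.008, 0.002]
ft_force: [0.6, -0.7, -0.9]
grip_width: 0.087
```

```bash
cat > st.py <<'E'
from rig import robot
import numpy as np
from scipy.spatial.transform import Rotation as R
o=robot.get_obs();x=R.from_quat(o['tool_rot']).as_matrix()
print(round(o['time'],2),o['position'].round(4),"yaw",np.degrees(np.arctan2(x[1,0],x[0,0])).round(2),"z",x[:,2].round(4),"F",o['ft_force'].round(2),"M",o['moment'].round(3),"w",round(o['grip_width'],4))
E
python3 st.py
```

```text
3.2 [0.5519 0.3628 0.0841] yaw 57.63 z [ 0.0152  0.004  -0.9999] F [ 0.58 -0.68 -0.89] M [ 0.03  -0.106  0.017] w 0.087
```

Emit:
{"fn": "carry_out", "kwargs": {
  "steps": [
    [[-1.3,0,0],0.8,0],
    [[0,0,-1],0,0],
    [[0,0,0],0,0],
    [[0,0,0],0,0]
  ]
}}

```text
time: 3.6
position: [0.5467, 0.3631, 0.0816]
tool_rot: [0.874, 0.485, 0.015, 0.003]
ft_force: [-0.4, 0.4, 0.0]
grip_width: 0.0869
```

```bash
python3 st.py
```

```text
3.6 [0.5467 0.3631 0.0816] yaw 58.09 z [ 0.0283  0.0096 -0.9996] F [-0.35  0.35  0.  ] M [ 0.06  -0.126  0.017] w 0.0869
```

Emit:
{"fn": "carry_out", "kwargs": {
  "steps": [
    [[-1,0,0],0,0],
    [[-0.3,0,0],0,0]
  ]
}}

```text
time: 3.8
position: [0.5353, 0.3633, 0.0834]
tool_rot: [0.875, 0.485, 0.017, 0.003]
ft_force: [-1.0, 0.6, 0.6]
grip_width: 0.0869
```

```bash
python3 st.py
```

```text
3.8 [0.5353 0.3633 0.0834] yaw 58.0 z [ 0.032   0.0113 -0.9994] F [-1.03  0.57  0.61] M [ 0.055 -0.213 -0.019] w 0.0869
```

Emit:
{"fn": "carry_out", "kwargs": {
  "steps": [
    [[0,0,0],0,0],
    [[0,0,0],0,0],
    [[0,0,0],0,0]
  ]
}}

```text
time: 4.1
position: [0.5348, 0.3637, 0.0843]
tool_rot: [0.874, 0.485, 0.017, 0.003]
ft_force: [-0.1, -0.7, 0.5]
grip_width: 0.0871
```

```bash
python3 st.py
```

```text
4.1 [0.5348 0.3637 0.0843] yaw 58.03 z [ 0.0329  0.0116 -0.9994] F [-0.15 -0.65  0.54] M [ 0.025 -0.071 -0.014] w 0.0871
```

Emit:
{"fn": "carry_out", "kwargs": {
  "steps": [
    [[0,0,-1],0,0],
    [[0,0,-1],0,0],
    [[0,0,-1],0,0]
  ]
}}

```text
time: 4.4
position: [0.5361, 0.3643, 0.0534]
tool_rot: [0.874, 0.485, 0.019, 0.003]
ft_force: [0.4, 0.1, -0.3]
grip_width: 0.087
```

```bash
python3 st.py
```

```text
4.4 [0.5361 0.3643 0.0534] yaw 58.03 z [ 0.036   0.013  -0.9993] F [ 0.4   0.1  -0.31] M [ 0.043 -0.126  0.001] w 0.087
```

Emit:
{"fn": "carry_out", "kwargs": {
  "steps": [
    [[0,0,4],0,0],
    [[0,0,4],0,0],
    [[0,0,0],0,0]
  ]
}}

```text
time: 4.7
position: [0.5317, 0.362, 0.1249]
tool_rot: [0.875, 0.485, 0.01, 0.002]
ft_force: [1.0, -0.3, 0.7]
grip_width: 0.087
```

```bash
python3 st.py
```

```text
4.7 [0.5317 0.362  0.1249] yaw 58.0 z [ 0.0198  0.0057 -0.9998] F [ 0.96 -0.35  0.67] M [ 0.073 -0.197 -0.016] w 0.087
```

Emit:
{"fn": "carry_out", "kwargs": {
  "steps": [
    [[0,0,-1],0,0],
    [[0,0,-1],0,0],
    [[0,0,-1],0,0],
    [[0,0,-1],0,0],
    [[0,0,-1],0,0],
    [[0,0,-1],0,0]
  ]
}}

```text
time: 5.3
position: [0.5283, 0.3601, 0.054]
tool_rot: [0.875, 0.485, 0.005, 0.002]
ft_force: [-0.4, -0.5, -0.3]
grip_width: 0.0867
```

```bash
python3 st.py
```

```text
5.3 [0.5283 0.3601 0.054 ] yaw 57.98 z [ 0.0114  0.0018 -0.9999] F [-0.36 -0.51 -0.28] M [ 0.071 -0.155  0.001] w 0.0867
```

Emit:
{"fn": "carry_out", "kwargs": {
  "steps": [
    [[0.6,0.15,0],0.4,0],
    [[0.4,0.1,0],0,0],
    [[0,0,-0.7],0,0],
    [[0,0,-0.7],0,0]
  ]
}}

```text
time: 5.7
position: [0.5393, 0.3628, 0.0376]
tool_rot: [0.873, 0.488, 0.005, 0.002]
ft_force: [-1.1, 0.3, -0.1]
grip_width: 0.087
```

```bash
python3 st.py
```

```text
5.7 [0.5393 0.3628 0.0376] yaw 58.41 z [ 0.0106  0.0015 -0.9999] F [-1.1   0.25 -0.15] M [ 0.038 -0.1    0.019] w 0.087
```

Emit:
{"fn": "carry_out", "kwargs": {
  "steps": [
    [[0,0,-0.6],0,0],
    [[0,0,-0.5],0,0],
    [[0,0,-0.2],0,0]
  ]
}}

```text
time: 6.0
position: [0.5391, 0.3627, 0.0233]
tool_rot: [0.873, 0.488, 0.005, 0.002]
ft_force: [-0.7, 0.1, 0.2]
grip_width: 0.0869
```

```bash
python3 st.py
```

```text
6.0 [0.5391 0.3627 0.0233] yaw 58.4 z [ 0.0104  0.0014 -0.9999] F [-0.71  0.09  0.2 ] M [-0.005 -0.132  0.018] w 0.0869
```

Emit:
{"fn": "carry_out", "kwargs": {
  "steps": [
    [[0,0,0],0,0.3],
    [[0,0,0],0,0.5],
    [[0,0,0],0,0.5],
    [[0,0,0],0,0.5],
    [[0,0,0],0,0.5],
    [[0,0,0],0,0.5]
  ],
  "squeeze": 35
}}

```text
time: 6.6
position: [0.5392, 0.3629, 0.0237]
tool_rot: [0.873, 0.488, 0.005, 0.002]
ft_force: [1.0, -0.1, -0.3]
grip_width: 0.0484
```

```bash
python3 st.py
```

```text
6.6 [0.5392 0.3629 0.0237] yaw 58.42 z [ 0.0111  0.0017 -0.9999] F [ 0.99 -0.08 -0.31] M [ 0.04  -0.151  0.011] w 0.0484
```

Run:
```python
from rig import cams
from h import *
a=cams.camera("wrist")["pixels"];b=cams.camera("scene");np.savez("pics/scene3.npz",**b);b=b["pixels"]
a=a[100:400,150:490];b=cv2.resize(b[200:350,360:560],None,fx=2,fy=2)
cv2.imwrite("pics/g1.png",np.hstack([a,b])[:,:,::-1])
```

```text
(no output)
```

View pics/g1.png

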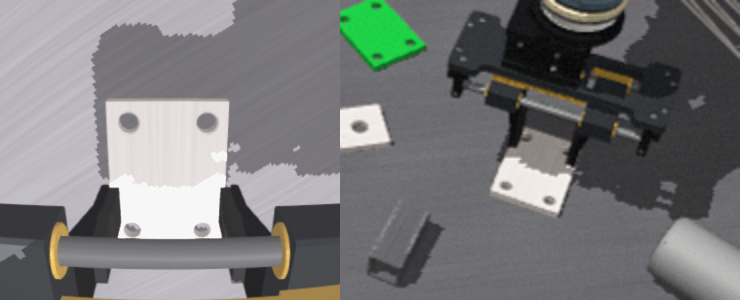

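Wrist crop: the fingers' inner faces, at x of about 120 and 220, lie inside the plate's edges at 105 and 230. The 48 mm opening agrees, so the tips seem to be over or beside the plate rather than gripping it. I'll look closer.

```bash
python3 - <<'E'
from h import *
s=load("scene3");b=s["pixels"]
cv2.imwrite("pics/g2.png",cv2.resize(b[235:315,420:520],None,fx=7,fy=7,interpolation=cv2.INTER_CUBIC)[:,:,::-1])
d=np.abs(b.astype(int)-load("scene0")["pixels"]).max(2)
print("z .008 of (435..)",onz(s,[(490+0,283)],.008))
E
python3 st.py
```

```text
z .008 of (435..) [[0.54337891 0.42275511 0.008     ]]
6.7 [0.5392 0.3629 0.0237] yaw 58.42 z [ 0.0111  0.0017 -0.9999] F [ 0.44 -0.6   0.41] M [ 0.026 -0.114 -0.016] w 0.0452
```

View pics/g2.png

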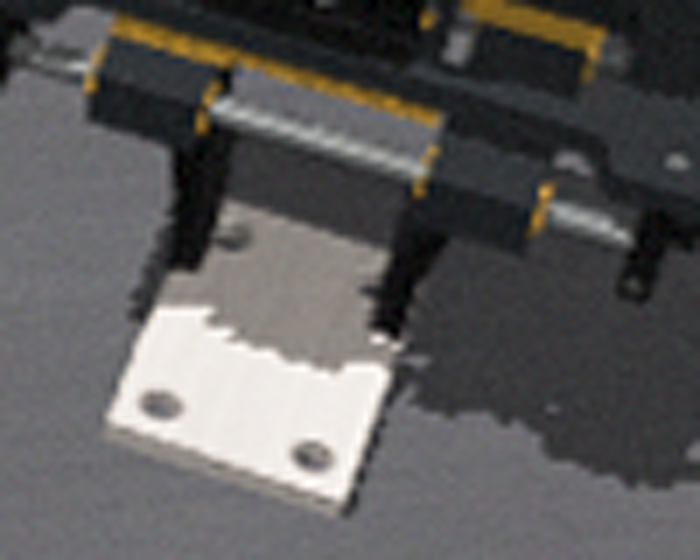

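Scene crop: the finger tips at about (190,265) and (390,335) look to be over the plate's edges, and the opening is still falling. The tips passed above the plate, so I'll open and feel down for the bench.

Emit:
{"fn": "carry_out", "kwargs": {
  "steps": [
    [[0,0,0],0,0],
    [[0,0,0],0,0],
    [[0,0,0],0,0],
    [[0,0,0],0,0],
    [[0,0,0],0,0],
    [[0,0,0],0,0],
    [[0,0,-0.2],0,0],
    [[0,0,-0.2],0,0]
  ]
}}

```text
time: 7.5
position: [0.5394, 0.363, 0.0198]
tool_rot: [0.873, 0.488, 0.006, 0.002]
ft_force: [0.1, -0.4, -0.2]
grip_width: 0.0866
```

```bash
python3 st.py
```

```text
7.5 [0.5394 0.363  0.0198] yaw 58.42 z [ 0.0116  0.0019 -0.9999] F [ 0.11 -0.41 -0.21] M [ 0.041 -0.133 -0.012] w 0.0866
```

Emit:
{"fn": "carry_out", "kwargs": {
  "steps": [
    [[0,0,-0.2],0,0],
    [[0,0,-0.2],0,0]
  ]
}}

```text
time: 7.7
position: [0.5394, 0.3629, 0.0153]
tool_rot: [0.873, 0.488, 0.005, 0.002]
ft_force: [-0.6, 0.5, 0.6]
grip_width: 0.0869
```

```bash
python3 st.py
```

```text
7.7 [0.5394 0.3629 0.0153] yaw 58.41 z [ 0.0114  0.0019 -0.9999] F [-0.57  0.48  0.56] M [ 0.04  -0.111 -0.034] w 0.0869
```

Emit:
{"fn": "carry_out", "kwargs": {
  "steps": [
    [[0,0,-0.1],0,0],
    [[0,0,-0.1],0,0]
  ]
}}

```text
time: 7.9
position: [0.5391, 0.3628, 0.0127]
tool_rot: [0.873, 0.488, 0.005, 0.002]
ft_force: [-0.2, -0.6, -0.1]
grip_width: 0.0869
```

```bash
python3 st.py
```

```text
7.9 [0.5391 0.3628 0.0127] yaw 58.41 z [ 0.0108  0.0016 -0.9999] F [-0.15 -0.57 -0.11] M [ 0.032 -0.136  0.024] w 0.0869
```

Emit:
{"fn": "carry_out", "kwargs": {
  "steps": [
    [[0,0,-0.1],0,0],
    [[0,0,-0.1],0,0]
  ]
}}

```text
time: 8.1
position: [0.5391, 0.3628, 0.0104]
tool_rot: [0.873, 0.488, 0.005, 0.002]
ft_force: [0.3, 0.3, -0.2]
grip_width: 0.0873
```

```bash
python3 st.py
```

```text
8.1 [0.5391 0.3628 0.0104] yaw 58.41 z [ 0.0107  0.0015 -0.9999] F [ 0.31  0.34 -0.18] M [ 0.071 -0.135  0.041] w 0.0873
```

Emit:
{"fn": "carry_out", "kwargs": {
  "steps": [
    [[0,0,-0.1],0,0],
    [[0,0,-0.1],0,0]
  ]
}}

```text
time: 8.3
position: [0.5391, 0.3629, 0.0083]
tool_rot: [0.873, 0.488, 0.005, 0.002]
ft_force: [-0.7, 0.4, 0.1]
grip_width: 0.0869
```

```bash
python3 st.py
```

```text
8.3 [0.5391 0.3629 0.0083] yaw 58.42 z [ 0.0109  0.0016 -0.9999] F [-0.74  0.44  0.08] M [ 0.083 -0.131  0.002] w 0.0869
```

Emit:
{"fn": "carry_out", "kwargs": {
  "steps": [
    [[0,0,0],0,0.4],
    [[0,0,0],0,0.4],
    [[0,0,0],0,0.4],
    [[0,0,0],0,0.4]
  ]
}}

```text
time: 8.7
position: [0.5391, 0.3628, 0.0083]
tool_rot: [0.873, 0.488, 0.005, 0.002]
ft_force: [-0.7, 0.5, -0.1]
grip_width: 0.063
```

```bash
python3 st.py
```

```text
8.7 [0.5391 0.3628 0.0083] yaw 58.42 z [ 0.0108  0.0016 -0.9999] F [-0.72  0.52 -0.15] M [ 0.05  -0.166 -0.042] w 0.063
```

Emit:
{"fn": "carry_out", "kwargs": {
  "steps": [
    [[0,0,0],0,0.4],
    [[0,0,0],0,0.4],
    [[0,0,0],0,0.4]
  ]
}}

```text
time: 9.0
position: [0.5392, 0.3629, 0.0084]
tool_rot: [0.873, 0.488, 0.005, 0.002]
ft_force: [-0.5, 0.9, 0.4]
grip_width: 0.0528
```

```bash
python3 st.py
```

```text
9.0 [0.5392 0.3629 0.0084] yaw 58.41 z [ 0.011   0.0017 -0.9999] F [-0.46  0.89  0.43] M [ 0.076 -0.135 -0.011] w 0.0528
```

Run:
```python
from rig import cams
from h import *
w=cams.camera("wrist");a=w["pixels"];b=cams.camera("scene")["pixels"]
print(w["eye"],R.from_quat(w["rotation"]).as_matrix()[:,2])
a=cv2.resize(a[150:400,180:460],None,fx=1.6,fy=1.6);b=cv2.resize(b[235:315,435:505],None,fx=5,fy=5,interpolation=cv2.INTER_CUBIC)
print(a.shape,b.shape)
cv2.imwrite("pics/g3.png",np.hstack([a,b])[:,:,::-1])
```

```text
[0.46669093 0.40597273 0.18237248] [-0.26713137  0.15473324  0.95115638]
(400, 448, 3) (400, 350, 3)
```

View pics/g3.png

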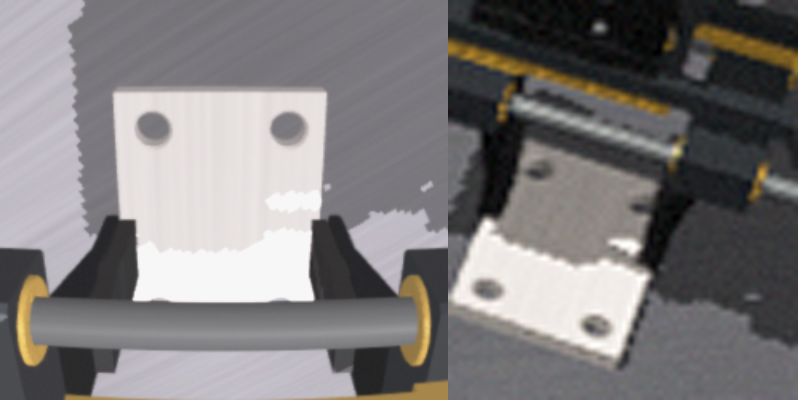

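Wrist crop: the finger inner edges are at x=137 and 310, with the tips at y of about 216. Scaled from the open pose the fingers really are about 53 mm apart and over the plate. I'll locate the tips in the tool frame by casting rays.

Run:
```python
from rig import robot,cams
from h import *
def tips(c,pos,q,pts,w):
    e,d=fray(c,pts);T=R.from_quat(q)
    e=T.inv().apply(e-pos);d=T.inv().apply(d);print("cam in tool",e.round(4))
    for i,(u,dd) in enumerate(zip(pts,d)):
        for sx in(1,-1):
            s=(sx*w/2-e[0])/dd[0]
            if s>0: print(u,(e+s*dd).round(4))
c=load("wrist1");q=np.array([.99384171,-.11073397,-.00284032,-.00292732])
tips(c,np.array([.34433639,-.20936779,.30124582]),q,[(231,287),(408,287)],.0873)
o=robot.get_obs();c=cams.camera("wrist");np.savez("pics/w4.npz",**c)
print(o['grip_width'])
tips(c,o['position'],o['tool_rot'],[(265.6,285),(373.8,285)],o['grip_width'])
```

```text
cam in tool [ 0.0002 -0.083  -0.1747]
(231, 287) [-0.0436 -0.0081 -0.0093]
(408, 287) [ 0.0436 -0.0091 -0.0116]
0.05279124032668352
cam in tool [-0.     -0.0829 -0.1747]
(265.6, 285) [-0.0264 -0.0084 -0.0076]
(373.8, 285) [ 0.0264 -0.0103 -0.0121]
```

Run:
```python
from h import *
c=load("wrist1");T=R.from_quat([.99384171,-.11073397,-.00284032,-.00292732]);p=np.array([.34433639,-.20936779,.30124582])
for z in(-.015,-.01,0,.01,.022):
  for x in(-.0436,.0436):
    v=R.from_quat(c["rotation"]).inv().apply(p+T.apply([x,-.0095,z])-c["eye"])
    th=np.arctan2(np.hypot(v[0],v[1]),-v[2]);k=th/np.hypot(v[0],v[1])
    print(z,x,(c["cx"]+c["fx"]*k*v[0]).round(1),(c["cy"]-c["fy"]*k*v[1]).round(1))
```

```text
-0.015 -0.0436 228.3 289.2
-0.015 0.0436 409.5 289.1
-0.01 -0.0436 230.6 285.0
-0.01 0.0436 407.3 285.0
0 -0.0436 234.8 277.2
0 0.0436 403.1 277.2
0.01 -0.0436 238.6 270.1
0.01 0.0436 399.3 270.1
0.022 -0.0436 242.8 262.4
0.022 0.0436 395.1 262.4
```

Emit:
{"fn": "carry_out", "kwargs": {
  "steps": [
    [[0,0,0],0,0],
    [[0,0,0],0,0],
    [[0,0,0],0,0],
    [[0,0,0],0,0],
    [[0,0,0],0,0],
    [[0,0,-0.1],0,0],
    [[0,0,-0.1],0,0]
  ]
}}

```text
time: 9.85
position: [0.5393, 0.3629, 0.0064]
tool_rot: [0.873, 0.488, 0.005, 0.002]
ft_force: [-1.0, -0.7, -0.1]
grip_width: 0.0863
```

```bash
python3 st.py
```

```text
9.85 [0.5393 0.3629 0.0064] yaw 58.42 z [ 0.0112  0.0018 -0.9999] F [-0.95 -0.65 -0.12] M [ 0.09  -0.173  0.026] w 0.0863
```

Emit:
{"fn": "carry_out", "kwargs": {
  "steps": [
    [[0,0,-0.1],0,0],
    [[0,0,-0.1],0,0]
  ]
}}

```text
time: 10.05
position: [0.5393, 0.3629, 0.0042]
tool_rot: [0.873, 0.488, 0.005, 0.002]
ft_force: [-0.1, 1.1, -0.1]
grip_width: 0.087
```

```bash
python3 st.py
```

```text
10.05 [0.5393 0.3629 0.0042] yaw 58.41 z [ 0.0111  0.0018 -0.9999] F [-0.09  1.12 -0.11] M [ 0.049 -0.134  0.002] w 0.087
```

Emit:
{"fn": "carry_out", "kwargs": {
  "steps": [
    [[0,0,-0.2],0,0],
    [[0,0,-0.2],0,0],
    [[0,0,-0.1],0,0]
  ]
}}

```text
time: 10.35
position: [0.5392, 0.3629, -0.0014]
tool_rot: [0.873, 0.488, 0.005, 0.002]
ft_force: [0.2, -0.1, 0.7]
grip_width: 0.087
```

```bash
python3 st.py
```

```text
10.35 [ 0.5392  0.3629 -0.0014] yaw 58.41 z [ 0.011   0.0017 -0.9999] F [ 0.21 -0.05  0.73] M [ 0.078 -0.122 -0.009] w 0.087
```

Emit:
{"fn": "carry_out", "kwargs": {
  "steps": [
    [[0,0,-0.1],0,0],
    [[0,0,-0.1],0,0]
  ]
}}

```text
time: 10.55
position: [0.5391, 0.3628, -0.0037]
tool_rot: [0.873, 0.488, 0.005, 0.002]
ft_force: [0.3, 0.1, -0.1]
grip_width: 0.0871
```

```bash
python3 st.py
```

```text
10.55 [ 0.5391  0.3628 -0.0037] yaw 58.41 z [ 0.0108  0.0016 -0.9999] F [ 0.32  0.08 -0.1 ] M [ 0.071 -0.149 -0.003] w 0.0871
```

Emit:
{"fn": "carry_out", "kwargs": {
  "steps": [
    [[0,0,-0.1],0,0],
    [[0,0,-0.1],0,0]
  ]
}}

```text
time: 10.75
position: [0.5391, 0.3628, -0.0059]
tool_rot: [0.873, 0.488, 0.005, 0.002]
ft_force: [-0.1, 0.5, 0.4]
grip_width: 0.0869
```

```bash
python3 st.py
```

```text
10.75 [ 0.5391  0.3628 -0.0059] yaw 58.41 z [ 0.0108  0.0016 -0.9999] F [-0.15  0.53  0.36] M [ 0.07  -0.179  0.005] w 0.0869
```

Emit:
{"fn": "carry_out", "kwargs": {
  "steps": [
    [[0,0,-0.1],0,0],
    [[0,0,-0.1],0,0]
  ]
}}

```text
time: 10.95
position: [0.5392, 0.3629, -0.008]
tool_rot: [0.873, 0.488, 0.005, 0.002]
ft_force: [0.7, -0.2, 0.3]
grip_width: 0.0874
```

```bash
python3 st.py
```

```text
10.95 [ 0.5392  0.3629 -0.008 ] yaw 58.42 z [ 0.0109  0.0016 -0.9999] F [ 0.73 -0.16  0.31] M [ 0.029 -0.164  0.024] w 0.0874
```

Emit:
{"fn": "carry_out", "kwargs": {
  "steps": [
    [[0,0,-0.1],0,0]
  ]
}}

```text
time: 11.05
position: [0.5392, 0.3629, -0.0091]
tool_rot: [0.873, 0.488, 0.005, 0.002]
ft_force: [0.4, 0.4, -0.1]
grip_width: 0.087
```

```bash
python3 st.py
```

```text
11.05 [ 0.5392  0.3629 -0.0091] yaw 58.41 z [ 0.011   0.0017 -0.9999] F [ 0.38  0.39 -0.1 ] M [ 0.041 -0.165  0.032] w 0.087
```

Emit:
{"fn": "carry_out", "kwargs": {
  "steps": [
    [[0,0,-0.1],0,0]
  ]
}}

```text
time: 11.15
position: [0.5392, 0.3629, -0.0102]
tool_rot: [0.873, 0.488, 0.005, 0.002]
ft_force: [0.9, -0.1, 0.3]
grip_width: 0.0869
```

```bash
python3 st.py
```

```text
11.15 [ 0.5392  0.3629 -0.0102] yaw 58.42 z [ 0.0109  0.0016 -0.9999] F [ 0.87 -0.1   0.26] M [ 0.048 -0.142  0.038] w 0.0869
```

Emit:
{"fn": "carry_out", "kwargs": {
  "steps": [
    [[0,0,0],0,0.4],
    [[0,0,0],0,0.4],
    [[0,0,0],0,0.4],
    [[0,0,0],0,0.4],
    [[0,0,0],0,0.4],
    [[0,0,0],0,0.4]
  ],
  "squeeze": 35
}}

```text
time: 11.75
position: [0.5389, 0.3626, -0.0104]
tool_rot: [0.873, 0.488, 0.005, 0.002]
ft_force: [-0.0, 0.2, 0.1]
grip_width: 0.0645
```

```bash
python3 st.py
```

```text
11.75 [ 0.5389  0.3626 -0.0104] yaw 58.42 z [ 0.0102  0.0011 -0.9999] F [-0.    0.23  0.06] M [ 0.049 -0.138 -0.028] w 0.0645
```

Gripped: the opening is 64.5 mm. The plate's mid lies 14.4 mm behind the reported TCP, which disagrees with the stated tip extent, so I'll work from what I measured. Lifting now.

Emit:
{"fn": "carry_out", "kwargs": {
  "steps": [
    [[0,0,1],0,0.4],
    [[0,0,2],0,0.4],
    [[0,0,3],0,0.4],
    [[0,0,3],0,0.4],
    [[0,-1,3],2,0.4],
    [[0,-2,3],3,0.4],
    [[0.2,-3,3],3,0.4],
    [[0.2,-3,3],3,0.4],
    [[0.2,-3,3],3,0.4],
    [[0.2,-3,2],3,0.4]
  ]
}}

```text
time: 12.75
position: [0.5356, 0.2085, 0.2534]
tool_rot: [0.785, 0.619, -0.005, 0.001]
ft_force: [0.9, 0.6, -3.8]
grip_width: 0.0645
```

```bash
python3 st.py
```

```text
12.75 [0.5356 0.2085 0.2534] yaw 76.5 z [-0.0062 -0.0071 -1.    ] F [ 0.86  0.59 -3.77] M [ 0.084 -0.227  0.01 ] w 0.0645
```

Emit:
{"fn": "carry_out", "kwargs": {
  "steps": [
    [[0.3,-3,0.8],2.8,0.4],
    [[0.3,-3,0.8],2.8,0.4],
    [[0.3,-3,0.8],2.8,0.4],
    [[0.3,-3,0.5],2.8,0.4],
    [[0.3,-3,0],2.8,0.4],
    [[0.3,-3,0],2.8,0.4],
    [[0.3,-3,0],2.8,0.4],
    [[0.3,-3,0],2.8,0.4],
    [[0.3,-3,0],2.8,0.4],
    [[0.3,-3,0],2.8,0.4]
  ]
}}

```text
time: 13.75
position: [0.5584, -0.1017, 0.289]
tool_rot: [0.604, 0.797, -0.003, 0.0]
ft_force: [1.1, -0.1, -3.6]
grip_width: 0.0644
```

```bash
python3 st.py
```

```text
13.75 [ 0.5584 -0.1017  0.289 ] yaw 105.75 z [-0.0029 -0.0044 -1.    ] F [ 1.11 -0.09 -3.61] M [ 0.137 -0.17   0.011] w 0.0644
```

Emit:
{"fn": "carry_out", "kwargs": {
  "steps": [
    [[0.4,-3,0],3,0.4],
    [[0.4,-3,0],2.5,0.4],
    [[0.4,-2.5,0],2,0.4],
    [[0.3,-1.5,0],1,0.4],
    [[0.2,-1,0],0.5,0.4],
    [[0,0,0],0,0.4]
  ]
}}

```text
time: 14.35
position: [0.5709, -0.2184, 0.2875]
tool_rot: [0.538, 0.843, -0.003, -0.003]
ft_force: [0.1, 0.1, -3.6]
grip_width: 0.0643
```

```bash
python3 st.py
```

```text
14.35 [ 0.5709 -0.2184  0.2875] yaw 114.85 z [-0.0089 -0.0021 -1.    ] F [ 0.11  0.06 -3.63] M [ 0.162 -0.118 -0.009] w 0.0643
```

Emit:
{"fn": "carry_out", "kwargs": {
  "steps": [
    [[0.5,-0.7,0],0.6,0.4],
    [[0.3,-0.5,0],0,0.4],
    [[0,-0.1,-0.6],0,0.4],
    [[0,0,-0.8],0,0.4],
    [[0,0,-0.8],0,0.4],
    [[0,0,-0.5],0,0.4]
  ]
}}

```text
time: 14.95
position: [0.579, -0.228, 0.2585]
tool_rot: [0.532, 0.847, -0.002, -0.004]
ft_force: [0.5, 0.5, -4.4]
grip_width: 0.0643
```

```bash
python3 st.py
```

```text
14.95 [ 0.579  -0.228   0.2585] yaw 115.67 z [-1.010e-02  5.000e-04 -9.999e-01] F [ 0.46  0.54 -4.37] M [ 0.111 -0.093 -0.068] w 0.0643
```

Emit:
{"fn": "carry_out", "kwargs": {
  "steps": [
    [[0,-0.3,0],-0.2,0.4],
    [[0,-0.1,-0.7],0,0.4],
    [[0,0,-0.7],0,0.4],
    [[0,0,-0.6],0,0.4]
  ]
}}

```text
time: 15.35
position: [0.5788, -0.2318, 0.2364]
tool_rot: [0.534, 0.846, -0.002, -0.005]
ft_force: [-0.1, -0.0, -3.8]
grip_width: 0.0641
```

```bash
python3 st.py
python3 - <<'E'
from rig import cams
from h import *
b=cams.camera("scene");np.savez("pics/scene5.npz",**b);t=cams.camera("top");np.savez("pics/top5.npz",**t)
k=lambda im,x,y:cv2.resize(im[y-40:y+40,x-52:x+52],None,fx=6,fy=6,interpolation=cv2.INTER_CUBIC)
a=np.vstack([k(b["pixels"],111,250)[:,:],k(t["pixels"],487,220)]);a=cv2.resize(a,None,fx=.62,fy=.62);print(a.shape)
cv2.imwrite("pics/g5.png",a[:,:,::-1])
E
```

```text
15.35 [ 0.5788 -0.2318  0.2364] yaw 115.49 z [-1.070e-02  9.000e-04 -9.999e-01] F [-0.13 -0.04 -3.81] M [ 0.136 -0.073 -0.063] w 0.0641
(595, 387, 3)
```

View pics/g5.png

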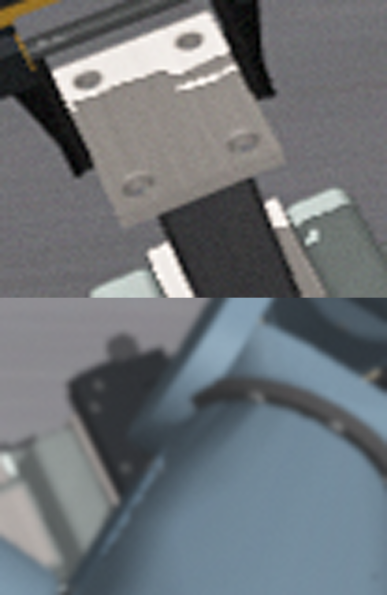

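Scene crop: the plate hangs over the tube, with top corners at about (50,65), (213,10), (285,160), (122,228). Its front edge is centred on the tube (203 against 207). The top view is blocked by the arm.

Run:
```python
from h import *
s=load("scene5");p=np.array([(50,65),(213,10),(285,158),(122,223)])/3.72+[59,210]
P=onz(s,p,.2548);print(P.round(4).tolist(),P.mean(0),[np.linalg.norm(P[i]-P[i-1]).round(4) for i in range(4)])
```

```text
[[0.5477, -0.2822, 0.2548], [0.523, -0.22, 0.2548], [0.6116, -0.1808, 0.2548], [0.6378, -0.2391, 0.2548]] [ 0.58004186 -0.23052792  0.2548    ] [np.float64(0.0999), np.float64(0.0668), np.float64(0.0969), np.float64(0.0639)]
```

Emit:
{"fn": "carry_out", "kwargs": {
  "steps": [
    [[0,0,-0.4],0,0.4],
    [[0,0,-0.4],0,0.4],
    [[0,0,-0.2],0,0.4]
  ],
  "squeeze": 20
}}

```text
time: 15.75
position: [0.5785, -0.2316, 0.2255]
tool_rot: [0.534, 0.846, -0.002, -0.005]
ft_force: [0.3, -0.2, -3.7]
grip_width: 0.0646
```

```bash
python3 st.py
```

```text
15.75 [ 0.5785 -0.2316  0.2255] yaw 115.49 z [-0.0116  0.0015 -0.9999] F [ 0.33 -0.18 -3.67] M [ 0.186 -0.141  0.035] w 0.0646
```

Emit:
{"fn": "carry_out", "kwargs": {
  "steps": [
    [[0,0,-0.1],0,0.4],
    [[0,0,-0.1],0,0.4]
  ]
}}

```text
time: 15.95
position: [0.5786, -0.2316, 0.2233]
tool_rot: [0.534, 0.846, -0.002, -0.005]
ft_force: [-0.7, 0.0, -3.1]
grip_width: 0.0647
```

```bash
python3 st.py
```

```text
15.95 [ 0.5786 -0.2316  0.2233] yaw 115.49 z [-0.0117  0.0015 -0.9999] F [-0.67  0.05 -3.12] M [ 0.045 -0.113  0.024] w 0.0647
```

Emit:
{"fn": "carry_out", "kwargs": {
  "steps": [
    [[0,0,-0.1],0,0.4],
    [[0,0,-0.1],0,0.4]
  ]
}}

```text
time: 16.15
position: [0.5788, -0.2317, 0.2214]
tool_rot: [0.534, 0.846, -0.002, -0.005]
ft_force: [0.7, 0.6, -2.5]
grip_width: 0.0645
```

```bash
python3 st.py
```

```text
16.15 [ 0.5788 -0.2317  0.2214] yaw 115.49 z [-0.0111  0.0012 -0.9999] F [ 0.7   0.61 -2.47] M [ 0.121 -0.135  0.005] w 0.0645
```

Emit:
{"fn": "carry_out", "kwargs": {
  "steps": [
    [[0,0,-0.1],0,0.4],
    [[0,0,-0.1],0,0.4]
  ]
}}

```text
time: 16.35
position: [0.5789, -0.2318, 0.2195]
tool_rot: [0.534, 0.846, -0.002, -0.005]
ft_force: [-0.3, -0.1, -4.1]
grip_width: 0.0644
```

```bash
python3 st.py
```

```text
16.35 [ 0.5789 -0.2318  0.2195] yaw 115.49 z [-1.070e-02  9.000e-04 -9.999e-01] F [-0.33 -0.11 -4.08] M [ 0.107 -0.14  -0.036] w 0.0644
```

Emit:
{"fn": "carry_out", "kwargs": {
  "steps": [
    [[0,0,-0.1],0,0.4],
    [[0,0,-0.1],0,0.4]
  ]
}}

```text
time: 16.55
position: [0.5789, -0.2319, 0.2175]
tool_rot: [0.534, 0.846, -0.003, -0.005]
ft_force: [-0.6, -0.0, -0.2]
grip_width: 0.0641
```

```bash
python3 st.py
```

```text
16.55 [ 0.5789 -0.2319  0.2175] yaw 115.5 z [-1.060e-02  8.000e-04 -9.999e-01] F [-0.62 -0.02 -0.16] M [ 0.217 -0.025  0.004] w 0.0641
```

Emit:
{"fn": "carry_out", "kwargs": {
  "steps": [
    [[0,0,-0.1],0,0.4],
    [[0,0,-0.1],0,0.4]
  ]
}}

```text
time: 16.75
position: [0.5789, -0.2319, 0.2173]
tool_rot: [0.534, 0.846, -0.003, -0.004]
ft_force: [-3.3, 0.4, 3.0]
grip_width: 0.0647
```

```bash
python3 st.py
```

```text
16.75 [ 0.5789 -0.2319  0.2173] yaw 115.51 z [-9.9e-03  2.0e-04 -1.0e+00] F [-3.3   0.38  2.96] M [0.383 0.207 0.002] w 0.0647
```

Emit:
{"fn": "carry_out", "kwargs": {
  "steps": [
    [[0,0,-0.1],0,0.4],
    [[0,0,-0.1],0,0.4]
  ]
}}

```text
time: 16.95
position: [0.5789, -0.232, 0.2171]
tool_rot: [0.533, 0.846, -0.003, -0.004]
ft_force: [-2.7, 1.4, 6.0]
grip_width: 0.0646
```

```bash
python3 st.py
```

```text
16.95 [ 0.5789 -0.232   0.2171] yaw 115.52 z [-8.9e-03 -6.0e-04 -1.0e+00] F [-2.7   1.39  6.03] M [0.471 0.338 0.019] w 0.0646
```

Emit:
{"fn": "carry_out", "kwargs": {
  "steps": [
    [[0,0,-0.1],0,0.4],
    [[0,0,-0.1],0,0.4]
  ]
}}

```text
time: 17.15
position: [0.5788, -0.232, 0.2164]
tool_rot: [0.533, 0.846, -0.003, -0.003]
ft_force: [-2.9, 0.5, 3.1]
grip_width: 0.0648
```

```bash
python3 st.py
```

```text
17.15 [ 0.5788 -0.232   0.2164] yaw 115.53 z [-0.0084 -0.0013 -1.    ] F [-2.92  0.45  3.13] M [0.442 0.34  0.054] w 0.0648
```

Emit:
{"fn": "carry_out", "kwargs": {
  "steps": [
    [[0,0,-0.2],0,0.4],
    [[0,0,-0.2],0,0.4]
  ],
  "squeeze": 15
}}

```text
time: 17.35
position: [0.5786, -0.2321, 0.2122]
tool_rot: [0.533, 0.846, -0.003, -0.003]
ft_force: [-2.8, 0.3, 1.6]
grip_width: 0.0647
```

```bash
python3 st.py
```

```text
17.35 [ 0.5786 -0.2321  0.2122] yaw 115.52 z [-0.0085 -0.0017 -1.    ] F [-2.82  0.3   1.55] M [ 0.343  0.217 -0.03 ] w 0.0647
```

Emit:
{"fn": "carry_out", "kwargs": {
  "steps": [
    [[0,0,-0.2],0,0.4],
    [[0,0,-0.2],0,0.4]
  ]
}}

```text
time: 17.55
position: [0.5788, -0.232, 0.2092]
tool_rot: [0.534, 0.846, -0.003, -0.003]
ft_force: [-7.2, 2.9, 22.5]
grip_width: 0.0649
```

```bash
python3 st.py
```

```text
17.55 [ 0.5788 -0.232   0.2092] yaw 115.51 z [-0.0081 -0.0016 -1.    ] F [-7.15  2.94 22.54] M [ 0.858  1.133 -0.014] w 0.0649
```

Emit:
{"fn": "carry_out", "kwargs": {
  "steps": [
    [[0,0,-0.1],0,0.4]
  ]
}}

```text
time: 17.65
position: [0.5787, -0.232, 0.2094]
tool_rot: [0.534, 0.846, -0.003, -0.003]
ft_force: [-4.2, 1.8, 6.6]
grip_width: 0.0648
```

```bash
python3 st.py;  python3 - <<'E'
from rig import cams
from h import *
b=cams.camera("scene");np.savez("pics/scene6.npz",**b)
im=b["pixels"][215:295,60:164]
cv2.imwrite("pics/g6.png",cv2.resize(im,None,fx=7,fy=7,interpolation=cv2.INTER_CUBIC)[:,:,::-1])
E
python3 st.py
```

```text
17.65 [ 0.5787 -0.232   0.2094] yaw 115.51 z [-0.0079 -0.0018 -1.    ] F [-4.24  1.83  6.57] M [0.513 0.521 0.047] w 0.0648
17.7 [ 0.5787 -0.232   0.2093] yaw 115.51 z [-0.0079 -0.0018 -1.    ] F [-4.22  2.03  8.98] M [ 0.521  0.622 -0.023] w 0.0647
```

View pics/g6.png

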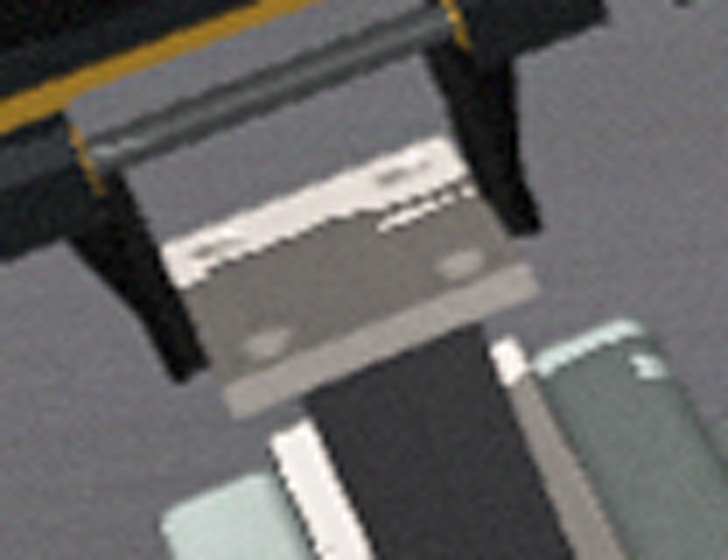

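Scene crop: the plate now slopes with the cut, its near edge running from (230,417) to (537,292) and flush on the tube's front face with no visible gap. I'll measure the centring on the cut plane with this same camera.

Run:
```python
from h import *
s=load("scene6");s0=load("scene0")
gs=np.array([(73,135),(258,60),(298,130),(108,200)])/7.42+[86,238]
qs=quad(s0["pixels"],gs)
off=.5-.5/7
E=np.array([(231,418),(538,294)])/7-off*0+[60,215]
T=np.array([(221,389),(524,263),(449,136),(163,246)])/7+[60,215]  # top face corners near L,R far R,L
for sl in(21,23,25):
    a=np.radians(25.5);up=np.r_[np.cos(a)*np.cos(np.radians(sl)),np.sin(a)*np.cos(np.radians(sl)),np.sin(np.radians(sl))]
    ac=np.r_[-np.sin(a),np.cos(a),0];n=np.cross(up,ac)
    def pl(uv,c):
        e,d=ray(s,uv);P=e+d*(((c-e)@n)/(d@n))[:,None];return np.c_[(P-c)@up,(P-c)@ac]*1000
    c=np.array([.5795,-.2308,.2202])
    print(sl,"inner",pl(qs,c).mean(0).round(1),"outer",pl(gs,c).mean(0).round(1),"front low edge",pl(E,c).round(1).tolist(),"top face",pl(T,c+.008*n).round(1).tolist(),pl(T,c+.008*n).mean(0).round(1))
```

```text
21 inner [-0.6 -0.3] outer [2.5 0.2] front low edge [[42.3, -34.0], [44.5, 31.5]] top face [[44.8, -33.3], [44.8, 31.3], [-37.2, 32.7], [-39.9, -32.4]] [ 3.1 -0.5]
23 inner [-0.7 -0.3] outer [2.7 0.2] front low edge [[45.8, -34.0], [48.2, 31.2]] top face [[48.9, -33.3], [49.0, 31.0], [-40.5, 32.9], [-43.4, -32.4]] [ 3.5 -0.5]
25 inner [-0.8 -0.3] outer [2.9 0.2] front low edge [[50.2, -33.9], [52.8, 30.9]] top face [[53.9, -33.3], [54.0, 30.7], [-44.5, 33.2], [-47.8, -32.5]] [ 3.9 -0.5]
```

Run:
```python
from h import *
from scipy.ndimage import map_coordinates
s=load("scene6");s0=load("scene0");R_=R.from_quat(s["rotation"])
a=np.radians(25.5);sl=np.radians(23)
up=np.r_[np.cos(a)*np.cos(sl),np.sin(a)*np.cos(sl),np.sin(sl)];ac=np.r_[-np.sin(a),np.cos(a),0];n=np.cross(up,ac)
c=np.array([.5795,-.2308,.2202])
def px(P):
    v=R_.inv().apply(P-s["eye"]);return s["cy"]-s["fy"]*v[:,1]/-v[:,2],s["cx"]+s["fx"]*v[:,0]/-v[:,2]
def prof(im,h,axis,u,o):
    # mean profile over offsets o, along axis at u (mm)
    d,e=(up,ac) if axis=="x" else (ac,up)
    g=im.astype(float).mean(2)
    return np.mean([map_coordinates(g,px(c+h*n+.001*(np.outer(u,d)+k*e)),order=1) for k in o],0)
def show(t,im,h,axis,lo,hi,o):
    u=np.arange(lo,hi,.5);p=prof(im,h,axis,u,o);g=np.gradient(p)
    i=np.argsort(-np.abs(g))[:1];print(t,u[i],g[i].round(1),"|",p[::4].round(0).astype(int).tolist())
i6,i0=s["pixels"],s0["pixels"]
show("plate far top",i6,.008,"x",-56,-36,np.arange(-15,16,3))
show("plate near top",i6,.008,"x",38,56,np.arange(-15,16,3))
show("plate near bottom",i6,0,"x",38,56,np.arange(-15,16,3))
show("rim far outer",i0,0,"x",-32,-17,np.arange(-12,13,3))
show("rim far inner",i0,0,"x",-22,-8,np.arange(-12,13,3))
show("rim near inner",i0,0,"x",8,20,np.arange(-12,13,3))
show("rim near outer",i0,0,"x",17,32,np.arange(-12,13,3))
show("plate L(-y) top",i6,.008,"y",-42,-26,np.arange(25,43,3))
show("plate R(+y) top",i6,.008,"y",24,42,np.arange(25,43,3))
show("rim L outer",i0,0,"y",-28,-17,np.arange(-12,13,3))
show("rim R outer",i0,0,"y",17,28,np.arange(-12,13,3))
```

```text
plate far top [-46.5] [7.4] | [110, 111, 114, 124, 145, 173, 201, 216, 219, 217]
plate near top [46.] [3.8] | [109, 108, 111, 120, 135, 147, 152, 153, 153]
plate near bottom [46.] [-9.1] | [152, 152, 148, 130, 97, 68, 56, 55, 56]
rim far outer [-17.5] [-15.6] | [102, 104, 111, 128, 155, 183, 182, 135]
rim far inner [-17.5] [-15.4] | [183, 182, 135, 77, 51, 49, 52]
rim near inner [17.] [13.3] | [52, 51, 55, 80, 122, 174]
rim near outer [23.] [-19.] | [148, 196, 205, 145, 78, 51, 48, 50]
plate L(-y) top [-41.5] [-12.8] | [91, 51, 62, 70, 81, 108, 108, 108]
plate R(+y) top [38.5] [12.1] | [126, 111, 112, 112, 89, 72, 62, 73, 111]
rim L outer [-20.5] [31.6] | [106, 107, 105, 108, 215, 230]
rim R outer [20.5] [-28.9] | [206, 238, 135, 105, 106, 107]
```

Emit:
{"fn": "carry_out", "kwargs": {
  "steps": [
    [[0,0,-0.15],0,0.4],
    [[0,0,-0.15],0,0.4]
  ],
  "squeeze": 25
}}

```text
time: 17.9
position: [0.5788, -0.232, 0.2093]
tool_rot: [0.534, 0.846, -0.003, -0.002]
ft_force: [-4.6, 1.5, 10.4]
grip_width: 0.0643
```

```bash
for i in 1 2 3 4; do python3 st.py; python3 -c "
from rig import cams
import numpy as np
for i in range(3): c=cams.camera('scene')
np.savez('pics/scene7.npz',**c)"; done; python3 st.py
```

```text
17.9 [ 0.5788 -0.232   0.2093] yaw 115.51 z [-0.0072 -0.0025 -1.    ] F [-4.55  1.52 10.44] M [0.663 0.718 0.027] w 0.0643
18.05 [ 0.5788 -0.232   0.2093] yaw 115.51 z [-0.0072 -0.0025 -1.    ] F [-4.    1.64 11.21] M [ 0.641  0.697 -0.009] w 0.0641
18.2 [ 0.5788 -0.232   0.2093] yaw 115.51 z [-0.0072 -0.0025 -1.    ] F [-4.66  0.8  10.42] M [ 0.614  0.741 -0.043] w 0.0645
18.35 [ 0.5788 -0.232   0.2093] yaw 115.51 z [-0.0071 -0.0025 -1.    ] F [-3.6   0.97 10.81] M [ 0.633  0.671 -0.028] w 0.0645
18.5 [ 0.5788 -0.232   0.2093] yaw 115.51 z [-0.0071 -0.0025 -1.    ] F [-4.84  2.01 11.25] M [0.667 0.699 0.023] w 0.0645
```

The press holds steady at about 11 N on top of the plate's weight, but the moments put the reaction well towards the high side. I'll ease the grip and press a touch more so that pad friction can't hold the low edge off.

Emit:
{"fn": "carry_out", "kwargs": {
  "steps": [
    [[0,0,-0.15],0,0.4],
    [[0,0,-0.2],0,0.4],
    [[0,0,-0.2],0,0.4]
  ],
  "squeeze": 13
}}

```text
time: 18.8
position: [0.5788, -0.2321, 0.2093]
tool_rot: [0.534, 0.846, -0.003, -0.001]
ft_force: [-4.5, 1.6, 13.3]
grip_width: 0.0646
```

```bash
for i in 1 2 3; do python3 st.py; python3 -c "
from rig import cams
import numpy as np
for i in range(2): c=cams.camera('scene')
np.savez('pics/scene7.npz',**c)"; done
```

```text
18.8 [ 0.5788 -0.2321  0.2093] yaw 115.5 z [-0.0056 -0.0038 -1.    ] F [-4.52  1.57 13.28] M [ 0.755  0.85  -0.061] w 0.0646
18.9 [ 0.5788 -0.2321  0.2092] yaw 115.5 z [-0.0057 -0.0038 -1.    ] F [-5.51  1.56 12.82] M [ 0.708  0.818 -0.057] w 0.0647
19.0 [ 0.5788 -0.232   0.2092] yaw 115.5 z [-0.0056 -0.0038 -1.    ] F [-5.07  2.57 12.89] M [ 0.684  0.866 -0.007] w 0.0646
```

Emit:
{"fn": "carry_out", "kwargs": {
  "steps": [
    [[0,0,-0.2],0,0.4],
    [[0,0,-0.2],0,0.4]
  ],
  "squeeze": 20
}}

```text
time: 19.3
position: [0.5788, -0.2321, 0.2093]
tool_rot: [0.534, 0.846, -0.003, -0.001]
ft_force: [-4.2, 1.7, 13.7]
grip_width: 0.0646
```

```bash
python3 st.py;  python3 - <<'E'
from rig import cams
from h import *
b=cams.camera("scene");b=cams.camera("scene")
im=b["pixels"][215:295,60:164]
cv2.imwrite("pics/g7.png",cv2.resize(im,None,fx=7,fy=7,interpolation=cv2.INTER_CUBIC)[:,:,::-1])
E
python3 st.py
```

```text
19.3 [ 0.5788 -0.2321  0.2093] yaw 115.49 z [-0.0044 -0.0047 -1.    ] F [-4.22  1.72 13.67] M [ 0.764  0.923 -0.043] w 0.0646
19.4 [ 0.5788 -0.232   0.2093] yaw 115.49 z [-0.0044 -0.0047 -1.    ] F [-4.21  2.15 12.66] M [ 0.754  0.835 -0.034] w 0.0646
```

View pics/g7.png

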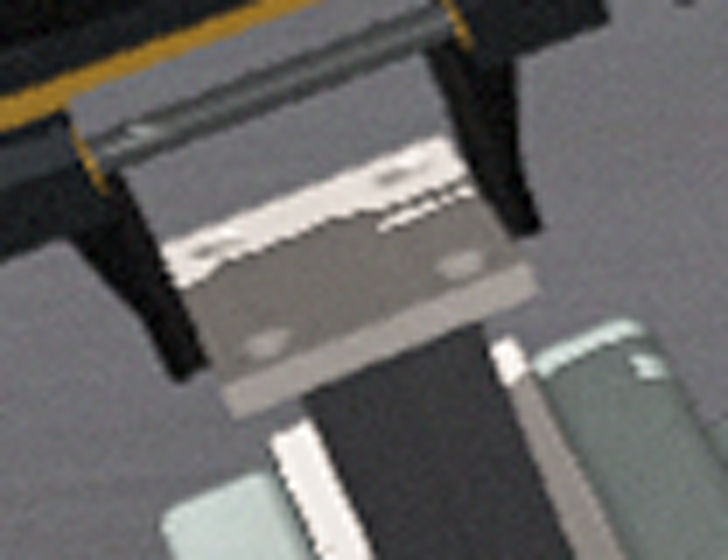

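The view is unchanged: near edge (230,417) to (537,292), flush on the tube with no gap to be seen and the plate held between the fingers. Handing in.

```bash
python3 -c "
from rig import robot
print(robot.hand_in())"; python3 st.py
```

```text
the job is handed in; nothing more can be done
None
the job is handed in; nothing more can be done
```

The foot plate is on the mitred end of the tube, still in the grip and pressed on, and the job was handed in at 19.4 s.

**How it went:** I gripped the plate across its 65 mm width, carried it over and lined it up with the slope. I then lowered it so that it pivoted in the fingers until it bedded on the cut. The tube showed no sign of moving, and I did not touch the other things on the bench.

**Last checks:**
- **Centring:** measured soon after bedding, it is within about 0.5 mm along the slope and 0.5 to 1 mm across. The turn is within about 1° of the measured cut.
- **Bedding:** near edge flush at about a 23° slope with no visible gap, and easing the grip and pressing again did not move the plate. The far, low edge was hidden, so there I rely on feel.
- **Push:** steady at about 13 N on top of the plate's roughly 3.8 N weight, with a 20 N grip.

**What disagreed or went wrong:**
- **Fingertips:** they are about 11 mm behind the reported TCP, not 22 mm ahead as stated. My first two closings therefore passed above the plate without touching it, and I then found the height by camera and feel.
- **Force peak:** it reached about 23 N (about 26 N on the tube) as the plate bedded, under the 40 N limit.
- **Uneven load:** a rough estimate from the wrist moments puts more of the load on the high side of the cut than the low side.

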